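Peel the top parts tray off the snapped-together stack and hold it out

ROBOT

A 6-joint arm with a two-finger parallel gripper is mounted at the origin on the work surface. World frame = base frame: x ahead of the robot, y to its left, z up, the work surface at z = 0. Lengths are in m, angles in rad, forces in N, time in s.
With the tool pointing down it reaches from about 0.35 to 0.975 m from the base axis. Payload 4.9 kg.
Tool frame: the origin (TCP) lies at the very end of the fingers, on their centre line; the grasp point (between the pads) lies 19 mm behind it (ctrl.pinch_z is the distance from the TCP to the grasp point, in m); z points along the fingers, y is the direction in which the jaws open and shut (so a half turn about z gives the same grasp; the last joint's range is limited). The gripper opens to 85 mm and grips with 20 to 120 N. Pads are 22 mm wide; open, the fingers measure 114 mm over their backs; the gripper's body (76 mm by 85 mm) begins 54 mm behind the grasp point. The pads swing forward as they close: fully open they stand 13 mm farther back than shut.
Start: joints at [-1.381, 0.053, 1.613, -0, 1.476, -0.119], TCP at [0.19, -0.595, 0.231] pointing down, gripper open.
Joint ranges: [-3.01, 3.01], [-1.01, 2.22], [0.06, 2.58], [-1.02, 4.17], [0.09, 2.62], [-3.14, 3.14]. Speed limits (rad/s): [2.57, 2.57, 3.14, 3.14, 3.14, 3.14].

INTERFACE

Orientations are given as a rotation vector (axis times angle).
In Python, from station import ctrl gives the robot as it stands.
- The arm moves only by the tool carry_out, never from a script. Its argument "series" is a list of rows, each a list of 7 numbers: the shift along the world's x, y, z each as a share of 0.025 m, from -1 to 1, then the turn, a rotation vector about the world's x, y, z each as a share of 0.1 rad, from -1 to 1, then the opening, from 0 (shut) to 1 (fully open). A call has 1 to 12 rows; each row shifts and turns the commanded pose from where the row before left it; what a row does not reach is not made up. A row lasts 1/10 s, in which the tool goes at most 50 mm and 8.59 degrees, less where a joint would pass 70% of its speed; a pose out of reach is approached as far as the arm can. A call with a number of a shift or a turn outside -1 to 1 is refused whole. A call with a gripper value outside its range is refused whole. The fingers move at their own pace and stop on an object; "grip_force" is the grip in N (left out, the last holds). Time passes only in rows, so rows that do not move let the fingers close. It gives the time, the measured TCP pose, the force and the opening at its end, in the units of the state.
- ctrl.get_obs(): the state, without advancing time (a new reading comes with each control period).
- ctrl.get_image(name): name is "side" or "top" or "wrist"; returns a dict with "frame" (480x640x3 uint8, blue, green, red), "fx", "fy", "cx", "cy" (pixels), "R" (3x3) and "t" (3): a world point X has camera coordinates R X + t; the wrist camera has in their place "hand_eye" (4x4, takes a point from camera to tool coordinates, whose origin is the TCP and whose axes are the flange's). Camera axes: x right, y down, z forward; pixel columns grow to the right and rows downward; lengths in m; the calibration is good to about 2 mm. A picture is of the moment at which its call begins: read the wrist's pose just before it. There is no depth.
- ctrl.finish_job(): hands the job in, once; it reports no verdict.
Trained networks look in a picture, given as the dict that the camera call returned (one of the last four; its "shot" number tells which), for a name from the list of things; names that differ only in an ending like _2 or _b are one class to them, and where a whole thing is asked for, a point or a joint stands for the part that bears it (a point fixed in the world has none). Each returns a list of dicts, best first, with "p" (0 to 1); they miss things now and then, are a little off and sometimes report something else, mostly with a low value. They report only what shows in the picture. A call takes as long as a camera call. They do not tell look-alikes from the thing itself.
- ctrl.trace(picture, name): "mask" (480x640 bool, what is visible of it) and "rect" ([left, top, width, height] as shares, 0 to 1, of the picture: columns of its width, rows of its height, round what is visible of it).
- ctrl.mark_of(picture, name): "position" ([column, row] as shares, 0 to 1, of the picture: columns of its width, rows of its height: a listed point, or the origin of a listed thing).
The state is a dict: "t": time; "q": joint angles; "dq": joint speeds; "effort": joint torques, N m; "tool_pos": TCP position; "tool_rot": TCP orientation; "contact_force": force on the tool from outside, world axes, zero at the start; "wrist_torque": the same for the moment, N m; "opening": finger opening in m.
Only numpy, scipy, OpenCV 4.12 (cv2) and the standard library are available. Lean on these libraries where they do the work, as an engineer would, in place of code of your own. Each camera call takes 0.05 s, during which the arm holds its last target.

TASK

Someone left the red-lidded jar standing in the top tray of a snapped-together stack: set it upright on the yellow-and-black spot, the empty place in the row of jars on the low shelf, and let go of it. Then peel the white top tray off the stack by its orange tab, raising the tab corner first while the opposite corner stays down, so that the blue tray under it stays nested where it is. Finish still gripping the tray, held level and still with its middle over the green mat and well up in the air (some 20 cm above the bench), not setting it down; do not shift or topple anything else.

Things in the scene. Friction and masses are not known exactly. Their poses are not given: they have to be found in the camera images.
- jar_center (a point): centre (half-way up) of the loose jar with the RED lid, 52 mm diameter, 80 mm high, about 0.22 kg; z axis up along the jar. It starts upright, standing on the inner floor of the white top tray, so its centre is then about 64 mm above the bench
- mark: flat yellow spot with a black border, 58 mm diameter, painted on the low shelf: the one empty place of three in the row. Origin on the shelf board's upper face (45 mm above the bench)
- jar_shelf: low fixed plywood shelf on the bench, board 100 mm deep (its x) by 260 mm long (its y), nothing over it; origin on the bench under its centre, board's upper face 45 mm above. A 12 mm thick lip along the far (+x) edge rises 15 mm above the board. The three places of the row lie along its y axis, 78 mm apart, 8 mm to the -x side of the middle
- jar_a: jar with a GREEN lid in the row, 52 mm diameter, 80 mm high, origin at its underside; leave it alone
- jar_b: the other jar with a GREEN lid in the row, same size, origin at its underside; leave it alone
- tab (a point): centre of the upright ORANGE pull tab on one corner of the white top tray: a plate 30 mm along the tray's x, 10 mm thick along the tray's y, 28 mm high, standing just outside the corner, free on both broad sides and below (no other tray reaches under it). Its centre starts 54 mm above the bench. Its axes are the tray's: x from the tray's middle out to the tab, z up
- tray_center (a point): middle of the rigid white top tray, 15 mm above its feet (31 mm above the bench at the start). Square, 156 mm a side over the rim (220 mm corner to corner), 29 mm high, rim 3 mm thick at its top, inner floor 8 mm above its feet, 0.14 kg; x axis to the tab corner, z up. Tab centre: 128 mm along x, 23 mm above. It sits 8 mm above the blue tray, clipped to it (see tray_mid)
- tray_back (a point): under the rim of the white tray at the corner opposite the tab, 110 mm from its middle along -x and 26 mm above its feet (42 mm above the bench at the start, 5 mm above the blue tray's rim): the corner about which to tip it when peeling
- tray_mid (a joint): how far (m) the BLUE tray under the white one (same shape, tab towards +y of the stack) has been drawn up out of its nest; 0 is nested. It slides up against about 7 N. A sprung steel catch half-way along each of its four sides overhangs the white rim and holds it down with about 3 N and lets go when that side of the rim is raised some 5 mm: two at a time let go easily, all four at once may draw the blue tray up
- tray_low: GREY bottom tray of the stack, fixed to the bench; its tab is towards -y of the stack; origin at its underside in the middle, on the bench; x axis towards the white tray's tab as it starts, z up
- mat: flat green square mat on the bench, 160 mm a side, 3 mm thick, fixed; origin on the bench under its middle
- glue: glue bottle with a red label, 56 mm diameter, 170 mm high, loose, towards the far side; origin at its underside; leave it alone
- blank: slotted light-wood blank, 75 x 220 x 47 mm, loose, towards the far side; origin at its underside; leave it alone
- rule: folded yellow rule, 235 x 30 x 16 mm, loose, lying at the near left; origin at its underside; leave it alone
- hammer: hammer lying at the far right, loose; leave it alone
Things that resemble listed ones, but are neither listed nor needed, are in the scene too. Leave any purple look-alike of the part that bears jar_center alone.

How it is judged:
By the outcome, as a careful person would: the job done as asked, in the order asked, and still so for the second after the job is handed in, while the arm keeps its last pose, push and grip.
It also fails if it takes over 58 s, if anything falls off the work surface, if the arm or the gripper's body presses on something with over 40 N, if the wrist force passes 120 N, or if a joint passes its speed limit or range.

## Working session

There is one attempt and no reset: what is moved stays moved. The work goes in short steps, Python scripts to look and compute and a tool call to move; the robot and the scene stay as the last step left them, time stands still between calls to the robot, and variables do not carry over. Pictures are saved under pics/ and viewed, and the job is handed in when it is done.

Besides the shell and the picture viewer there is one more tool, called after ">>>" as name(argument=value, ...), one argument or row to a line, values as JSON. carry_out: Moves the arm, as the interface text tells. Shift numbers are shares of 0.025 m and turn numbers shares of 0.1 rad, none past 1 either way. Its arguments: {"type":"object","properties":{"series":{"type":"array"},"grip_force":{"type":"number"}},"required":["series"]}

```bash
ls; mkdir -p pics
python3 - <<'E'
from station import ctrl
import cv2,numpy as np
print(ctrl.get_obs(), ctrl.pinch_z)
for n in ["top","side"]:
    p=ctrl.get_image(n); cv2.imwrite(f"pics/{n}0.png",p["frame"])
    print(n,{k:(np.round(v,4).tolist() if k!="frame" else 0) for k,v in p.items()})
    for name in ["jar_center","mark","tab","tray_center","tray_back","tray_low","mat","jar_a","jar_shelf","glue"]:
        m=ctrl.mark_of(p,name)
        print(name,[(round(a["position"][0]*640,1),round(a["position"][1]*480,1),round(a["p"],2)) for a in m])
E
```

```text
pics
{'t': 0.0, 'q': array([-1.38100732e+00,  5.33529490e-02,  1.61428844e+00,  1.57506181e-05,
        1.47603425e+00, -1.18982883e-01]), 'dq': array([-5.31957772e-04,  1.04217600e-03, -2.22268952e-03, -6.61220550e-05,
       -1.67892696e-03, -7.63011038e-04]), 'effort': array([-1.79945723e-04, -3.93676758e+01, -3.70177424e+01, -5.22350956e-05,
        7.04454433e-03,  2.31238550e-05]), 'tool_pos': array([ 0.18982569, -0.59481476,  0.23006879]), 'tool_rot': array([-3.10216989e+00, -4.82770781e-01,  9.11400559e-05]), 'contact_force': array([-0.54442158,  0.0311819 , -0.57587508]), 'wrist_torque': array([ 0.01584428,  0.0406805 , -0.00708459]), 'opening': 0.08518507992025919} 0.0187
top {'frame': 0, 'fx': 436.8756, 'fy': 436.8756, 'cx': 318.6277, 'cy': 242.2218, 'R': [[-0.0226, -0.9997, -0.0028], [-0.9906, 0.0228, -0.135], [0.135, -0.0002, -0.9908]], 't': [0.0035, 0.5304, 0.9706], 'shot': 1}
jar_center [(257.9, 310.3, 0.69), (394.9, 337.0, 0.68), (330.4, 269.9, 0.61), (264.1, 231.9, 0.59), (179.9, 241.8, 0.29)]
mark [(196.5, 212.4, 0.81)]
tab [(325.8, 213.6, 0.86)]
tray_center [(328.9
[... 232 characters left out ...]
1.4, 0.61)]
side {'frame': 0, 'fx': 549.4537, 'fy': 549.4537, 'cx': 319.1208, 'cy': 236.864, 'R': [[-0.964, -0.2645, 0.026], [-0.1488, 0.4559, -0.8775], [0.2203, -0.8498, -0.4789]], 't': [0.5246, 0.1541, 1.2582], 'shot': 2}
jar_center [(352.9, 240.4, 0.97), (417.8, 230.7, 0.88), (299.7, 275.0, 0.78), (374.5, 295.1, 0.67), (350.5, 255.5, 0.56)]
mark [(258.3, 311.3, 0.83), (306.2, 348.0, 0.38)]
tab [(302.6, 239.5, 0.8)]
tray_center [(348.1, 255.8, 0.8)]
tray_back [(396.2, 254.0, 0.9)]
tray_low [(349.6, 262.3, 0.79), (301.0, 237.5, 0.5)]
mat [(375.6, 209.6, 0.87)]
jar_a [(282.2, 325.7, 0.79), (307.2, 348.5, 0.7)]
jar_shelf [(272.4, 351.5, 0.72), (348.9, 253.0, 0.37)]
glue [(210.5, 273.7, 0.72)]
```

View pics/top0.png

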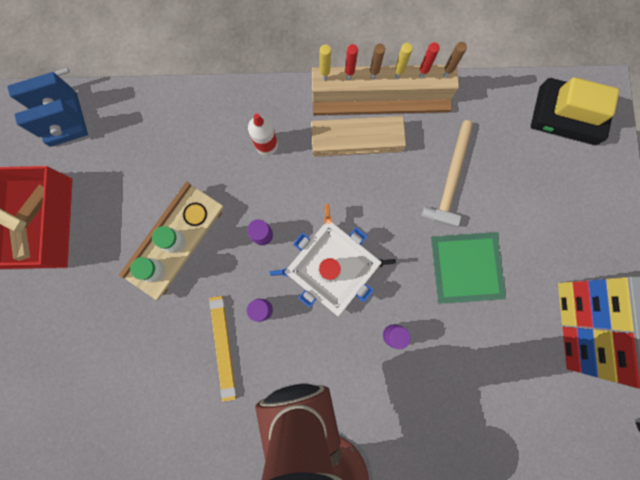

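View pics/side0.png

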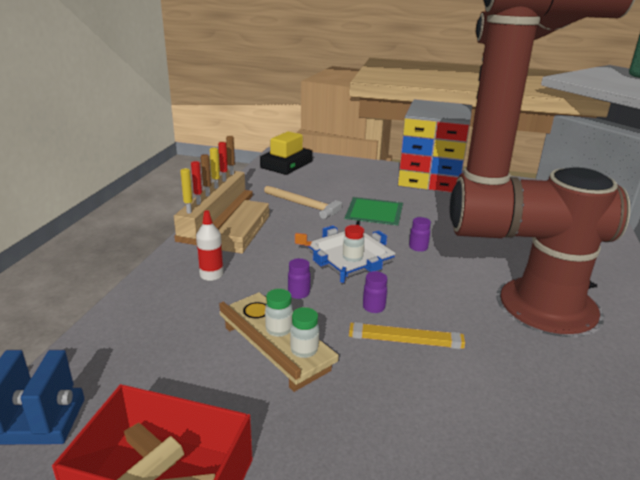

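The top view shows the red lid at (330,269) in the white tray, the orange tab at (327,213), the mark at (196,213), the mat at (468,266). Purple look-alikes are at (260,232), (260,310) and (397,337). The red-lidded jar is the only one standing in the tray, so it is the one meant.

```bash
cat > h.py <<'E'
import cv2,numpy as np
from station import ctrl
from scipy.optimize import least_squares
def ray(p,uv):
    R=np.array(p["R"]);t=np.array(p["t"])
    d=np.array([(uv[0]-p["cx"])/p["fx"],(uv[1]-p["cy"])/p["fy"],1.]);return -R.T@t,R.T@d
def onz(p,uv,z):
    c,d=ray(p,uv);return c+d*(z-c[2])/d[2]
def tri(obs):
    A=np.zeros((3,3));b=np.zeros(3)
    for p,uv in obs:
        c,d=ray(p,uv);d=d/np.linalg.norm(d);P=np.eye(3)-np.outer(d,d);A+=P;b+=P@c
    return np.linalg.solve(A,b)
def proj(p,X):
    c=np.array(p["R"])@X+np.array(p["t"]);return np.array([p["fx"]*c[0]/c[2]+p["cx"],p["fy"]*c[1]/c[2]+p["cy"]])
def wristpose(p,o):
    from scipy.spatial.transform import Rotation as Ro
    T=np.eye(4);T[:3,:3]=Ro.from_rotvec(o["tool_rot"]).as_matrix();T[:3,3]=o["tool_pos"]
    C=np.linalg.inv(T@np.array(p["hand_eye"]));p["R"]=C[:3,:3];p["t"]=C[:3,3];return p
def marks(p,name): return [(a["position"][0]*640,a["position"][1]*480,round(a["p"],2)) for a in ctrl.mark_of(p,name)]
E
python3 - <<'E'
from h import *
T=ctrl.get_image("top");S=ctrl.get_image("side")
Z=dict(jar_center=.064,mark=.045,tab=.054,tray_center=.031,tray_back=.042,mat=0.0,jar_a=.045,jar_shelf=0,glue=0,blank=0)
for n,z in Z.items():
    a=marks(T,n);b=marks(S,n)
    print(n,"T",[(np.round(onz(T,m[:2],z)[:2],4).tolist(),m[2]) for m in a],"S",[(np.round(onz(S,m[:2],z)[:2],4).tolist(),m[2]) for m in b])
# masks by colour: red lid, orange tab
for nm,P in (("T",T),("S",S)):
    f=P["frame"];hsv=cv2.cvtColor(f,cv2.COLOR_BGR2HSV)
    red=((hsv[...,0]<6)|(hsv[...,0]>174))&(hsv[...,1]>150)&(hsv[...,2]>90)
    for lab,m,z in (("red",red,.104),("orange",(hsv[...,0]>=7)&(hsv[...,0]<=16)&(hsv[...,1]>180)&(hsv[...,2]>100),.054),("green",(hsv[...,0]>50)&(hsv[...,0]<80)&(hsv[...,1]>120),.125),("blackyellow",(hsv[...,0]>16)&(hsv[...,0]<25)&(hsv[...,1]>150)&(hsv[...,2]>120),.045),("purple",(hsv[...,0]>130)&(hsv[...,0]<155)&(hsv[...,1]>120),.08)):
        n,l,st,c=cv2.connectedComponentsWithStats(m.astype(np.uint8))
        for i in range(1,n):
            if 40<st[i,4]<5000: print(nm,lab,st[i].tolist(),np.round(c[i],1),np.round(onz(P,c[i],z),4))
f=T["frame"][190:330,240:400];cv2.imwrite("pics/crop1.png",cv2.resize(f,None,fx=5,fy=4.2,interpolation=2)[:600,:800])
f=S["frame"][190:310,270:430];cv2.imwrite("pics/crop2.png",cv2.resize(f,None,fx=5,fy=5,interpolation=2))
E
```

```text
jar_center T [([0.4666, -0.0232], 0.96), ([0.3756, 0.1264], 0.94), ([0.5503, 0.1161], 0.88), ([0.3174, -0.168], 0.85), ([0.2982, 0.2042], 0.42), ([0.5955, 0.2629], 0.37)] S [([0.3301, -0.1492], 0.85), ([0.3743, 0.1711], 0.78), ([0.551, 0.1478], 0.71), ([0.3676, -0.0132], 0.65), ([0.4645, -0.0328], 0.61)]
mark T [([0.6018, 0.2744], 0.64)] S [([0.6025, 0.2793], 0.64)]
tab T [([0.5987, -0.0307], 0.85), ([0.7655, -0.098], 0.28)] S [([0.6046, -0.0267], 0.96), ([0.5215, 0.3957], 0.19)]
tray_center T [([0.4664, -0.0295], 0.79)] S [([0.4707, -0.0175], 0.74), ([0.4575, -0.2936], 0.3)]
tray_back T [([0.3662, -0.049], 0.87)] S [([0.3611, -0.0399], 0.96), ([0.5973, 0.2784], 0.39)]
mat T [([0.4657, -0.3544], 0.73)] S [([0.4614, -0.3545], 0.84), ([0.5441, 0.3347], 0.41)]
jar_a T [([0.5369, 0.3196], 0.94), ([0.4566, 0.3594], 0.59), ([0.3597, -0.0504], 0.2)] S [([0.465, 0.3578], 0.6), ([0.5362, 0.3186], 0.59)]
jar_shelf T [([0.5397, 0.3206], 0.87), ([0.6955, -0.3371], 0.38)] S [([0.5566, 0.328], 0.85), ([0.3004, 0.2129], 0.51)]
glue T [([0.7818, 0.1034], 0.76)] S [([0.774, 0.1289], 0.9)]
blank T [([
[... 2413 characters left out ...]
278.3 298.6] [0.5361 0.3322 0.125 ]
S green [293, 308, 25, 21, 447] [304.4 318. ] [0.4719 0.375  0.125 ]
S blackyellow [284, 133, 19, 25, 93] [295.1 145.6] [ 0.8347 -0.7189  0.045 ]
S blackyellow [435, 140, 31, 19, 342] [449.9 148.9] [ 0.2814 -0.8776  0.045 ]
S blackyellow [210, 158, 10, 21, 72] [213.7 169.8] [ 1.0145 -0.4026  0.045 ]
S blackyellow [246, 304, 19, 13, 206] [255.3 309.7] [0.6063 0.2763 0.045 ]
S blackyellow [363, 325, 88, 22, 1181] [406.6 335.1] [0.2947 0.2664 0.045 ]
S purple [410, 218, 20, 33, 559] [419.6 234. ] [ 0.3128 -0.0976  0.08  ]
S purple [288, 259, 22, 39, 753] [298.7 278. ] [0.5407 0.1864 0.08  ]
S purple [363, 272, 24, 41, 805] [374.8 291.7] [0.3745 0.1883 0.08  ]
```

View pics/crop1.png

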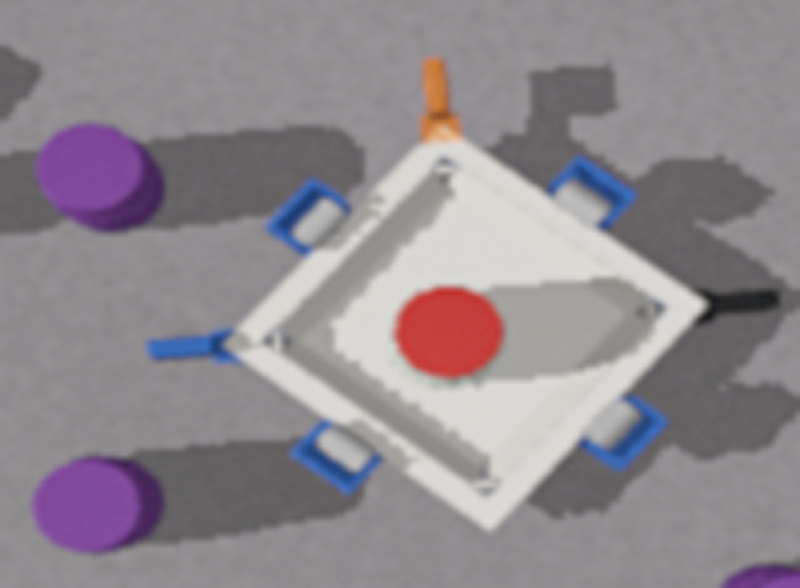

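View pics/crop2.png

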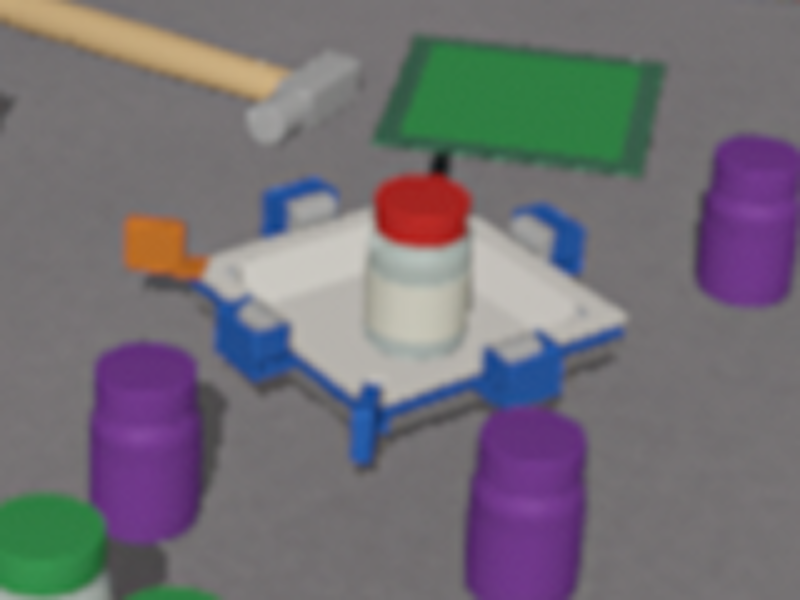

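Crops confirm it: the red-lidded jar stands alone inside the white tray, with the orange tab at its far corner. Next I work out the yaw and the tray pose from the rim corners.

Run:
```python
from h import *
from scipy.spatial.transform import Rotation as Ro
o=ctrl.get_obs();print(Ro.from_rotvec(o["tool_rot"]).as_matrix().round(3))
T=ctrl.get_image("top")
for n,uv in dict(left=(287,272.1),right=(381.6,262.1),back=(338,316.2),tab=(329,222.1)).items(): print(n,onz(T,uv,.045).round(4))
w=ctrl.get_image("wrist");print(np.round(w["hand_eye"],3),w["fx"])
```

```text
[[ 0.953  0.304  0.   ]
 [ 0.304 -0.953  0.   ]
 [ 0.    -0.    -1.   ]]
left [0.4625 0.0645 0.045 ]
right [ 0.4803 -0.1503  0.045 ]
back [ 0.3615 -0.048   0.045 ]
tab [ 0.5752 -0.0335  0.045 ]
[[ 0.    -0.954 -0.301  0.076]
 [ 1.     0.     0.001 -0.   ]
 [-0.001 -0.301  0.954 -0.143]
 [ 0.     0.     0.     1.   ]] 363.2305374982073
```

>>> carry_out(
  series=[
    [0.46,0.94,0.03,0,0,0.93,1],
    [0.46,0.94,0.03,0,0,0.93,1],
    [0.46,0.94,0.03,0,0,0.93,1],
    [0.46,0.94,0.03,0,0,0.93,1],
    [0.46,0.94,0.03,0,0,0.93,1],
    [0.46,0.94,0.03,0,0,0.93,1],
    [0.46,0.94,0.03,0,0,0.93,1],
    [0.46,0.94,0.03,0,0,0.93,1],
    [0.46,0.94,0.03,0,0,0.93,1],
    [0.46,0.94,0.03,0,0,0.93,1],
    [0.46,0.94,0.03,0,0,0.93,1],
    [0.46,0.94,0.03,0,0,0.93,1],
  ],
)

```text
t: 3.5
tool_pos: [0.3283, -0.3124, 0.2405]
tool_rot: [2.373, 2.057, 0.0]
contact_force: [-0.2, 0.2, 1.2]
opening: 0.085
```

>>> carry_out(
  series=[
    [0.46,0.94,0.03,0,0,0.93,1],
    [0.46,0.94,0.03,0,0,0.93,1],
    [0.46,0.94,0.03,0,0,0.93,1],
    [0.46,0.94,0.03,0,0,0.93,1],
    [0.46,0.94,0.03,0,0,0.93,1],
    [0.46,0.94,0.03,0,0,0.93,1],
    [0.46,0.94,0.03,0,0,0.93,1],
    [0.46,0.94,0.03,0,0,0.93,0.75],
    [0.46,0.94,0.03,0,0,0.93,0.75],
    [0.46,0.94,0.03,0,0,0.93,0.75],
    [0,0,0,0,0,0,0.75],
    [0,0,0,0,0,0,0.75],
  ],
)

```text
t: 4.7
tool_pos: [0.4429, -0.0783, 0.2478]
tool_rot: [1.204, 2.902, -0.001]
contact_force: [-0.8, -0.2, -0.8]
opening: 0.0639
```

```bash
cat > w.py <<'E'
from h import *
import sys
def shot(name):
    o=ctrl.get_obs();w=wristpose(ctrl.get_image("wrist"),o);cv2.imwrite(f"pics/{name}.png",w["frame"]);return o,w
E
python3 - <<'E'
from w import *
from scipy.spatial.transform import Rotation as Ro
o,w=shot("w1");print(o["t"],o["tool_pos"],o["opening"],o["contact_force"]);print(Ro.from_rotvec(o["tool_rot"]).as_matrix().round(3))
for n,z in dict(jar_center=.064,tray_center=.031,tab=.054,tray_back=.042).items():
  print(n,[(np.round(m,1).tolist(),np.round(onz(w,m[:2],z)[:2],4).tolist()) for m in marks(w,n)])
E
```

```text
4.7 [ 0.44291561 -0.07826389  0.2478469 ] 0.06394570152576357 [-0.8238978  -0.20738402 -0.83206356]
[[-0.706  0.708 -0.   ]
 [ 0.708  0.706 -0.   ]
 [-0.    -0.    -1.   ]]
jar_center [([564.9, 144.7, 0.8], [0.5452, 0.1139]), ([161.6, 188.9, 0.7], [0.3207, -0.1646])]
tray_center []
tab [([472.1, 286.6, 0.6], [0.6011, -0.0265])]
tray_back [([288.9, 129.4, 0.7], [0.3654, -0.0477])]
```

View pics/w1.png

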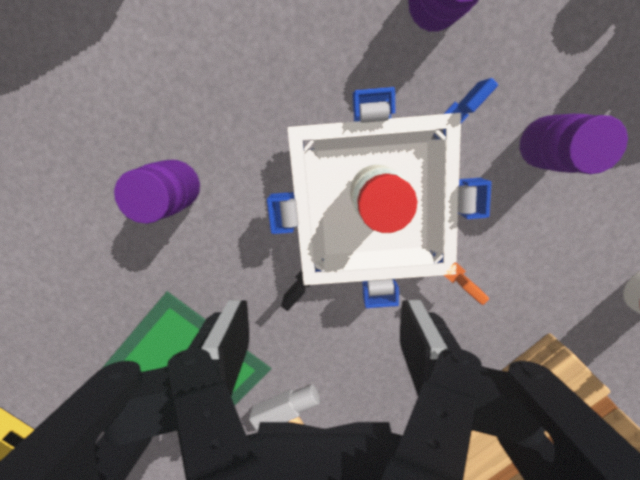

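The wrist view shows the red lid at (387,203) in the tray. The tray rim corners are at (289,127) back, (461,113), (458,273) tab, and (306,284), with the orange tab at (470,285).

Run:
```python
from w import *
o=ctrl.get_obs();w=wristpose(ctrl.get_image("wrist"),o)
f=w["frame"];hsv=cv2.cvtColor(f,cv2.COLOR_BGR2HSV)
red=(((hsv[...,0]<6)|(hsv[...,0]>174))&(hsv[...,1]>150)).astype(np.uint8)
n,l,st,c=cv2.connectedComponentsWithStats(red)
for i in range(1,n):
    if st[i,4]>500:
        cnt=cv2.findContours((l==i).astype(np.uint8),0,2)[0][0];e=cv2.fitEllipse(cnt);print(e,onz(w,e[0],.104))
for n,uv in dict(back=(289,127),left=(461,113),tab=(458.5,273.5),right=(306,284)).items(): print(n,onz(w,uv,.045).round(4))
```

```text
((387.7535705566406, 202.4481658935547), (56.37319564819336, 56.7795295715332), 59.56727981567383) [ 0.46342872 -0.02910585  0.104     ]
back [ 0.3641 -0.0466  0.045 ]
left [0.4653 0.0709 0.045 ]
tab [ 0.5852 -0.0285  0.045 ]
right [ 0.4826 -0.1471  0.045 ]
```

>>> carry_out(
  series=[
    [0.21,0.49,0,0,0,0.49,0.8],
    [0.21,0.49,0,0,0,0.49,0.8],
    [0.21,0.49,0,0,0,0.49,0.8],
    [0.2,0.49,0,0,0,0.49,0.8],
    [0,0,-0.7,0,0,0,0.8],
    [0,0,-0.8,0,0,0,0.8],
    [0,0,-0.8,0,0,0,0.8],
    [0,0,-0.8,0,0,0,0.8],
    [0,0,-0.7,0,0,0,0.8],
    [0,0,0,0,0,0,0.8],
  ],
)

```text
t: 6.0
tool_pos: [0.462, -0.0281, 0.1498]
tool_rot: [-0.909, -3.001, 0.001]
contact_force: [0.5, -0.0, 0.1]
opening: 0.0684
```

Run:
```python
from w import *
from scipy.spatial.transform import Rotation as Ro
o,w=shot("w2");R=Ro.from_rotvec(o["tool_rot"]).as_matrix();print(o["tool_pos"],o["opening"],np.degrees(np.arctan2(R[1,1],R[0,1])))
f=w["frame"];hsv=cv2.cvtColor(f,cv2.COLOR_BGR2HSV)
red=(((hsv[...,0]<6)|(hsv[...,0]>174))&(hsv[...,1]>150)).astype(np.uint8)
n,l,st,c=cv2.connectedComponentsWithStats(red)
for i in range(1,n):
    if st[i,4]>500:
        cnt=cv2.findContours((l==i).astype(np.uint8),0,2)[0][0];e=cv2.fitEllipse(cnt);print(e,onz(w,e[0],.104),R.T@(onz(w,e[0],.104)-o["tool_pos"]))
```

```text
[ 0.46199756 -0.02805834  0.1497695 ] 0.06835639540059796 56.3063833316762
((326.608642578125, 274.9287109375), (80.33750915527344, 81.68954467773438), 12.783211708068848) [ 0.46277974 -0.02778543  0.104     ] [-0.00075283  0.0007547   0.04576459]
```

View pics/w2.png

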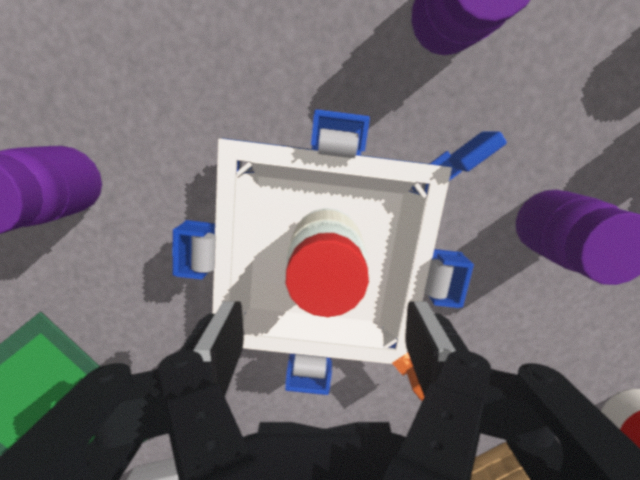

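The lid at (327,275) is centred between the fingers. I descend and grip.

>>> carry_out(
  series=[
    [0.03,0,-0.8,0,0,0,0.8],
    [0,0,-0.8,0,0,0,0.8],
    [0,0,-0.8,0,0,0,0.8],
    [0,0,-0.8,0,0,0,0.8],
    [0,0,-0.7,0,0,0,0.8],
    [0,0,-0.4,0,0,0,0.8],
    [0,0,0,0,0,0,0.8],
    [0,0,0,0,0,0,0.4],
    [0,0,0,0,0,0,0.4],
    [0,0,0,0,0,0,0.4],
    [0,0,0,0,0,0,0.4],
  ],
  grip_force=40,
)

```text
t: 7.15
tool_pos: [0.4658, -0.0296, 0.0468]
tool_rot: [0.914, 3.003, 0.001]
contact_force: [0.7, 0.5, 6.3]
opening: 0.051
```

Run:
```python
from w import *
o,w=shot("w3");o=ctrl.get_obs();print(o["tool_pos"],o["contact_force"],o["wrist_torque"],o["opening"])
s=ctrl.get_image("side");cv2.imwrite("pics/s3.png",cv2.resize(s["frame"][170:320,250:450],None,fx=4,fy=4,interpolation=2))
```

```text
[ 0.46577133 -0.02959697  0.04679279] [ 0.52143365 -0.47545756  7.89095002] [0.03556189 0.03472447 0.00973306] 0.05115508389601771
```

View pics/s3.png

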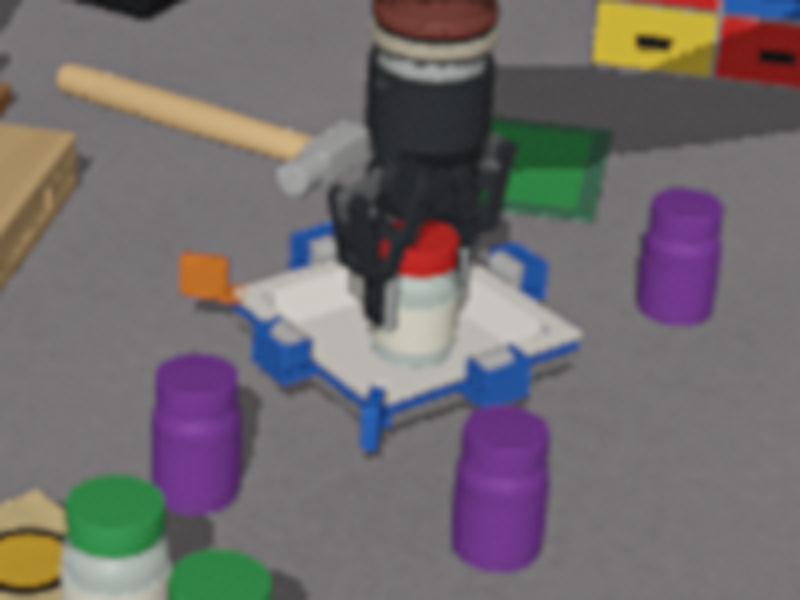

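View pics/w3.png

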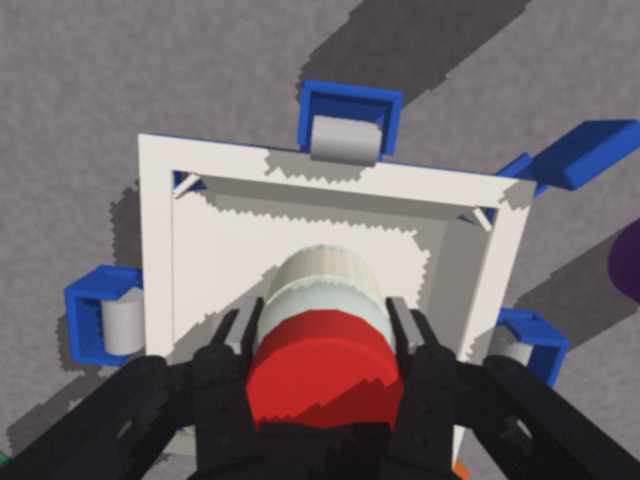

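The grip is sound: 51 mm opening around the jar's body. The upward force of about 8 N comes from the pads swinging forward. I lift the jar and carry it to the mark.

>>> carry_out(
  series=[
    [0,0,0.2,0,0,0,0.4],
    [0,0,0.5,0,0,0,0.4],
    [0,0,0.8,0,0,0,0.4],
    [0,0,1,0,0,0,0.4],
    [0,0,1,0,0,0,0.4],
    [0,0,1,0,0,0,0.4],
    [0,0,0.8,0,0,0,0.4],
    [0.2,0.43,0.4,0,0,0,0.4],
    [0.39,0.87,0,0,0,0,0.4],
    [0.39,0.87,0,0,0,0,0.4],
    [0.39,0.87,0,0,0,0,0.4],
    [0.39,0.87,0,0,0,0,0.4],
  ],
)

```text
t: 8.45
tool_pos: [0.5082, 0.07, 0.1871]
tool_rot: [-0.914, -3.004, 0.0]
contact_force: [-0.1, 0.2, -1.3]
opening: 0.0508
```

>>> carry_out(
  series=[
    [0.39,0.87,0,0,0,0,0.4],
    [0.39,0.87,0,0,0,0,0.4],
    [0.39,0.87,0,0,0,0,0.4],
    [0.39,0.87,0,0,0,0,0.4],
    [0.39,0.87,0,0,0,0,0.4],
    [0.2,0.4,0,0,0,0,0.4],
    [0,0,0,0,0,0,0.4],
    [0,0,0,0,0,0,0.4],
  ],
)

```text
t: 9.25
tool_pos: [0.5617, 0.1869, 0.1872]
tool_rot: [-0.914, -3.005, 0.002]
contact_force: [-0.7, -0.7, -1.7]
opening: 0.0514
```

Run:
```python
from w import *
from scipy.spatial.transform import Rotation as Ro
o,w=shot("w4");R=Ro.from_rotvec(o["tool_rot"]).as_matrix();print(o["tool_pos"],o["opening"],np.degrees(np.arctan2(R[1,1],R[0,1])),o["contact_force"],R[:,2])
for n,z in dict(mark=.045,jar_a=.045).items():
  print(n,[(np.round(m,1).tolist(),np.round(onz(w,m[:2],z)[:2],4).tolist()) for m in marks(w,n)])
f=w["frame"];hsv=cv2.cvtColor(f,cv2.COLOR_BGR2HSV)
g=((hsv[...,0]>50)&(hsv[...,0]<80)&(hsv[...,1]>120)).astype(np.uint8)
n,l,st,c=cv2.connectedComponentsWithStats(g)
for i in range(1,n):
    if st[i,4]>500:
        cnt=cv2.findContours((l==i).astype(np.uint8),0,2)[0][0];e=cv2.fitEllipse(cnt);print(st[i],e,onz(w,e[0],.125))
s=ctrl.get_image("side");cv2.imwrite("pics/s4.png",cv2.resize(s["frame"][200:400,180:400],None,fx=3,fy=3,interpolation=2))
```

```text
[0.56165764 0.1868605  0.18723121] 0.051412058152800345 56.16522418164741 [-0.6970442  -0.73976665 -1.70427655] [-1.37506263e-03 -7.55022055e-04 -9.99998770e-01]
mark [([449.7, 212.9, 0.8], [0.6064, 0.277])]
jar_a [([458.6, 109.3, 0.8], [0.5407, 0.3191])]
[ 460   49   96   94 6795] ((508.9197998046875, 95.48294067382812), (85.7650375366211, 99.9041519165039), 48.63326644897461) [0.53704532 0.31912833 0.125     ]
```

View pics/w4.png

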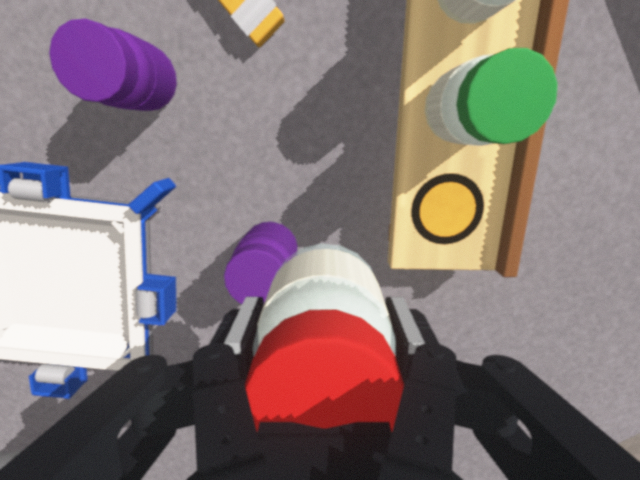

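View pics/s4.png

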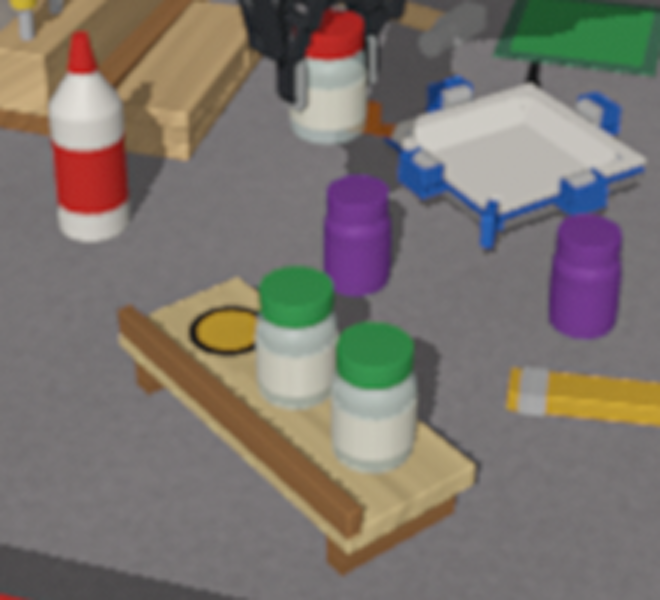

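The tray is empty. The mark is the ring at (447,208) in the wrist view, and the jar hangs upright in the gripper. I refine the mark by fitting an ellipse.

```bash
python3 - <<'E'
from w import *
o=ctrl.get_obs();w=wristpose(ctrl.get_image("wrist"),o)
f=w["frame"];hsv=cv2.cvtColor(f,cv2.COLOR_BGR2HSV)
g=((hsv[...,0]>14)&(hsv[...,0]<26)&(hsv[...,1]>170)&(hsv[...,2]>120)).astype(np.uint8)
n,l,st,c=cv2.connectedComponentsWithStats(g)
for i in range(1,n):
    if st[i,4]>500:
        cnt=cv2.findContours((l==i).astype(np.uint8),0,2)[0][0];e=cv2.fitEllipse(cnt);print(st[i],e,onz(w,e[0],.045))
E
python3 - <<'E'
from w import *
o=ctrl.get_obs();w=wristpose(ctrl.get_image("wrist"),o)
f=w["frame"];hsv=cv2.cvtColor(f,cv2.COLOR_BGR2HSV);print(hsv[208,447],hsv[208,415],hsv[160,440])
d=cv2.absdiff(f,np.full_like(f,0)+f[208,447]).max(2)
g=(d<40).astype(np.uint8)
n,l,st,c=cv2.connectedComponentsWithStats(g);i=l[208,447]
cnt=cv2.findContours((l==i).astype(np.uint8),0,2)[0][0];e=cv2.fitEllipse(cnt);print(st[i],e,onz(w,e[0],.045))
E
```

```text
[ 21 168 237] [13 62 49] [ 20 100 163]
[ 420  181   55   54 2257] ((446.979248046875, 207.7899627685547), (50.070152282714844, 55.58184814453125), 50.0659294128418) [0.60247613 0.27678643 0.045     ]
```

>>> carry_out(
  series=[
    [0.34,0.7,0,0,0,0,0.4],
    [0.34,0.7,0,0,0,0,0.4],
    [0.34,0.7,0,0,0,0,0.4],
    [0.34,0.7,0,0,0,0,0.4],
    [0.34,0.7,0,0,0,0,0.4],
    [0,0,-0.4,0,0,0,0.4],
    [0,0,-0.8,0,0,0,0.4],
    [0,0,-0.6,0,0,0,0.4],
    [0,0,0,0,0,0,0.4],
  ],
)

```text
t: 10.45
tool_pos: [0.6023, 0.2731, 0.1385]
tool_rot: [-0.914, -3.0, 0.007]
contact_force: [0.0, 0.4, -1.4]
opening: 0.051
```

Run:
```python
from w import *
o,w=shot("w5");print(o["tool_pos"],o["opening"],o["contact_force"])
T=ctrl.get_image("top");s=ctrl.get_image("side");cv2.imwrite("pics/s5.png",cv2.resize(s["frame"][220:380,200:360],None,fx=3.7,fy=3.7,interpolation=2))
for nm,p in (("T",T),("S",s)):
  print(nm,[(np.round(m,1).tolist(),np.round(onz(p,m[:2],o["tool_pos"][2]+.017)[:2],4).tolist()) for m in marks(p,"jar_center")])
```

```text
[0.60225881 0.27308914 0.13854583] 0.050989279476299706 [ 0.03152606  0.36322504 -1.35982301]
T [([258.9, 309.4, 0.8], [0.3821, 0.1132]), ([263.4, 229.2, 0.6], [0.5434, 0.1033]), ([395.4, 335.6, 0.6], [0.325, -0.1555]), ([331.3, 210.7, 0.6], [0.5785, -0.036]), ([180.0, 203.2, 0.5], [0.6015, 0.2745])]
S [([419.0, 229.5, 1.0], [0.3093, 0.026]), ([256.0, 258.8, 0.8], [0.6091, 0.2564]), ([300.0, 201.3, 0.7], [0.6055, -0.0319]), ([298.8, 276.9, 0.6], [0.5077, 0.2941]), ([371.9, 296.0, 0.6], [0.3627, 0.3148])]
```

View pics/s5.png

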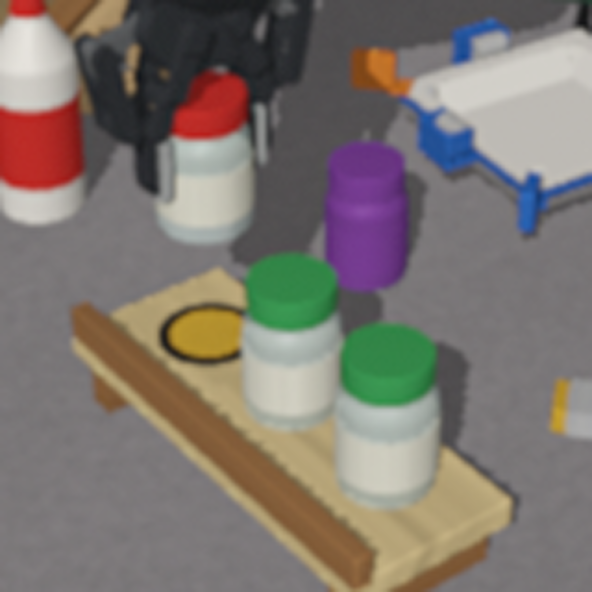

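View pics/w5.png

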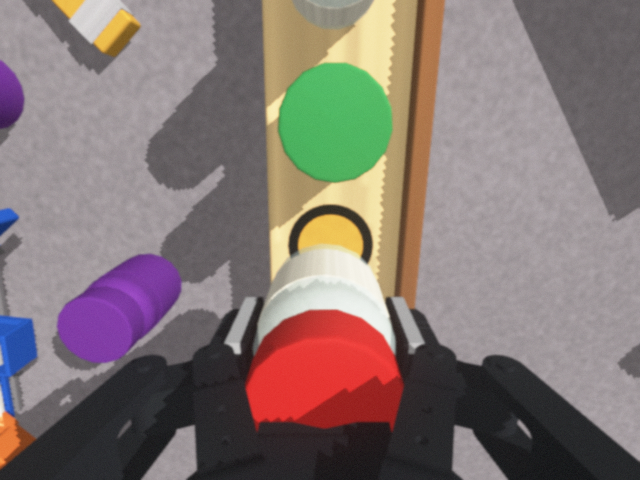

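Run:
```python
from w import *
from scipy.spatial.transform import Rotation as Ro
o=ctrl.get_obs();w=wristpose(ctrl.get_image("wrist"),o);R=Ro.from_rotvec(o["tool_rot"]).as_matrix()
a=np.linspace(0,6.28,73)
print(R[:,2])
for dx in (-.002,0,.002,.004):
  for rr in (.026,.0245):
    P=np.array([proj(w,o["tool_pos"]+R@np.array([dx+rr*np.cos(t),rr*np.sin(t),.0228])) for t in a]);print(dx,rr,P.min(0).round(1),P[:,0].mean().round(1))
f=w["frame"];print(f[232:256,326].tolist())
d=cv2.absdiff(f,np.zeros_like(f)+f[235,330]).max(2)
for x in (.602,):
  P=np.array([proj(w,np.array([.602+.029*np.cos(t),.2765+.029*np.sin(t),.045])) for t in a]);print("mark pred",P.min(0),P.max(0))
cv2.imwrite("pics/w5c.png",cv2.resize(f[190:340,250:410],None,fx=4,fy=4))
```

```text
[ 2.06941259e-03  6.24156747e-04 -9.99997664e-01]
-0.002 0.026 [273.5 245.5] 325.4
-0.002 0.0245 [276.5 248.5] 325.4
0 0.026 [273.3 241.5] 325.4
0 0.0245 [276.3 244.5] 325.4
0.002 0.026 [273.1 237.5] 325.4
0.002 0.0245 [276.1 240.5] 325.4
0.004 0.026 [273.  233.5] 325.4
0.004 0.0245 [276.  236.5] 325.4
[[86, 198, 239], [86, 197, 240], [86, 199, 240], [84, 196, 239], [85, 196, 239], [87, 198, 240], [87, 197, 239], [85, 196, 239], [86, 198, 239], [87, 197, 241], [90, 198, 240], [110, 203, 238], [139, 210, 232], [157, 215, 229], [161, 218, 228], [164, 218, 228], [180, 223, 230], [202, 228, 233], [219, 233, 236], [217, 231, 235], [219, 233, 236], [218, 232, 235], [215, 231, 234], [218, 231, 235]]
mark pred [282.78693669 197.71514892] [366.08573975 277.43651668]
```

View pics/w5c.png

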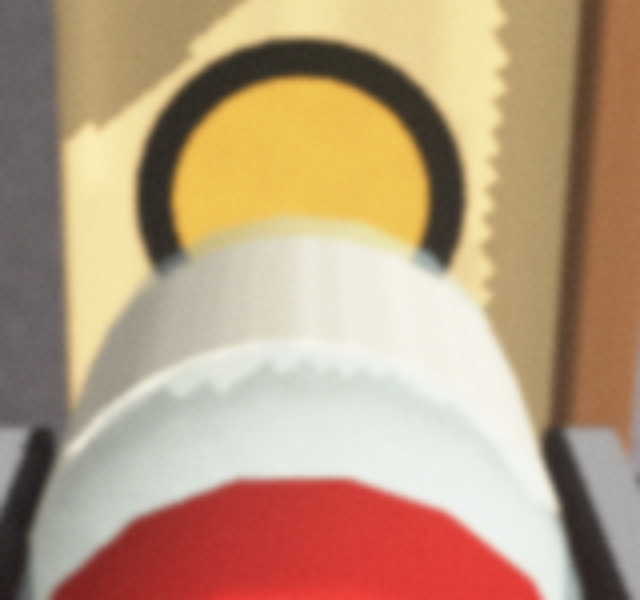

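>>> carry_out(
  series=[
    [0.03,0.12,-0.4,0,0,0,0.4],
    [0,0,-0.6,0,0,0,0.4],
    [0,0,-0.6,0,0,0,0.4],
    [0,0,-0.5,0,0,0,0.4],
    [0,0,-0.35,0,0,0,0.4],
    [0,0,-0.15,0,0,0,0.4],
    [0,0,-0.05,0,0,0,0.4],
    [0,0,0,0,0,0,0.4],
    [0,0,0,0,0,0,0.4],
  ],
)

```text
t: 11.65
tool_pos: [0.6061, 0.2778, 0.0775]
tool_rot: [0.914, 3.004, 0.001]
contact_force: [0.2, 0.6, -1.3]
opening: 0.0514
```

Run:
```python
from w import *
o,w=shot("w6");print(o["tool_pos"],o["opening"],o["contact_force"])
s=ctrl.get_image("side");cv2.imwrite("pics/s6.png",cv2.resize(s["frame"][220:380,200:360],None,fx=3.7,fy=3.7,interpolation=2))
```

```text
[0.60605304 0.27777234 0.07749216] 0.051354473093221706 [ 0.15083152  0.64151793 -1.3428047 ]
```

View pics/s6.png

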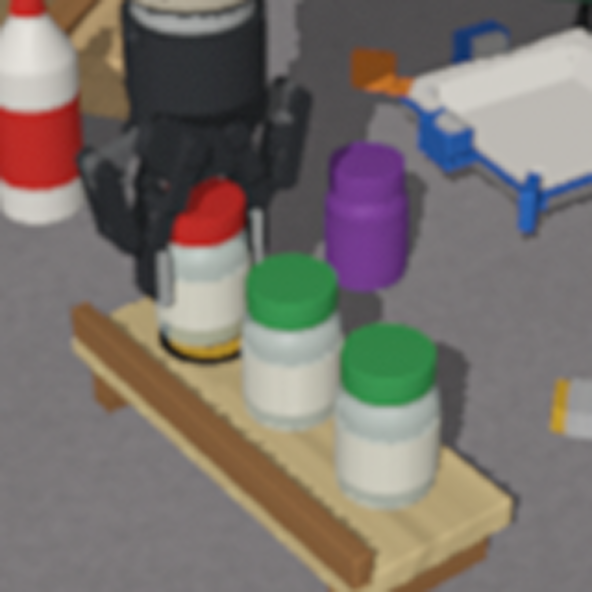

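View pics/w6.png

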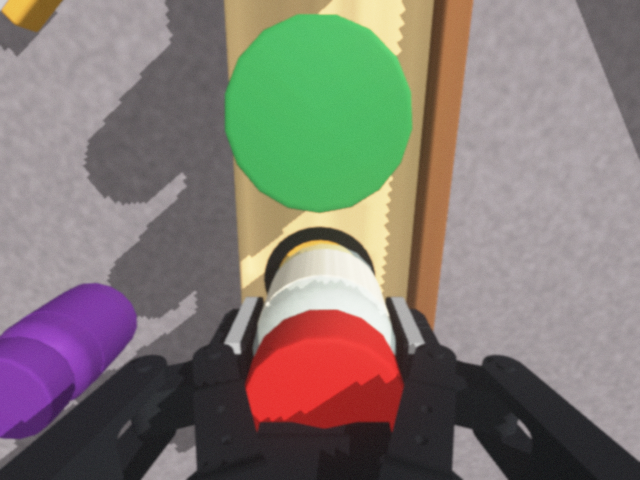

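>>> carry_out(
  series=[
    [-0.06,-0.035,-0.1,0,0,0,0.4],
    [-0.06,-0.035,-0.1,0,0,0,0.4],
    [0,0,-0.05,0,0,0,0.4],
    [0,0,0,0,0,0,0.4],
    [0,0,0,0,0,0,0.4],
  ],
)

```text
t: 12.25
tool_pos: [0.6024, 0.2758, 0.0702]
tool_rot: [-0.915, -3.005, 0.0]
contact_force: [-0.5, -0.6, -2.2]
opening: 0.0509
```

Run:
```python
from w import *
o,w=shot("w7");print(o["tool_pos"],o["opening"],o["contact_force"],o["dq"])
```

```text
[0.60239582 0.27581937 0.0701959 ] 0.05088199500204507 [-0.50515383 -0.55931471 -2.1678704 ] [ 0.00069639 -0.00209648 -0.00203464 -0.000153    0.00270593  0.00055019]
```

View pics/w7.png

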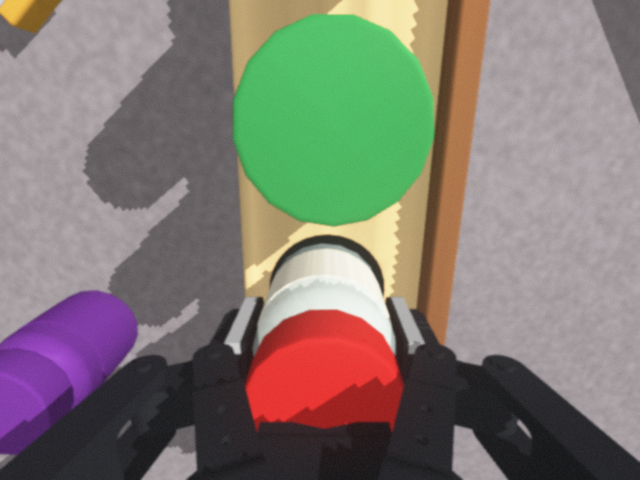

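>>> carry_out(
  series=[
    [0.01,0.02,-0.05,0,0,0,0.4],
    [0,0,-0.05,0,0,0,0.4],
    [0,0,-0.04,0,0,0,0.4],
    [0,0,0,0,0,0,0.4],
    [0,0,0,0,0,0,0.4],
  ],
)

```text
t: 12.8
tool_pos: [0.6029, 0.2765, 0.0679]
tool_rot: [0.914, 3.005, 0.0]
contact_force: [-2.3, -0.4, 5.1]
opening: 0.0512
```

Contact. I release gently.

>>> carry_out(
  series=[
    [0,0,0,0,0,0,0.66],
    [0,0,0,0,0,0,0.72],
    [0,0,0,0,0,0,0.78],
    [0,0,0,0,0,0,0.78],
    [0,0,0.2,0,0,0,0.78],
    [0,0,0.5,0,0,0,0.78],
    [0,0,0.8,0,0,0,0.78],
    [0,0,1,0,0,0,0.78],
    [0,0,1,0,0,0,0.78],
    [0,0,1,0,0,0,0.78],
  ],
)

```text
t: 13.8
tool_pos: [0.603, 0.2764, 0.1818]
tool_rot: [0.914, 3.004, 0.001]
contact_force: [0.2, 0.5, -1.1]
opening: 0.0659
```

Run:
```python
from w import *
from scipy.spatial.transform import Rotation as Ro
o,w=shot("w8");R=Ro.from_rotvec(o["tool_rot"]).as_matrix();print(o["t"],o["tool_pos"],o["opening"],o["contact_force"],R.round(3).tolist())
s=ctrl.get_image("side");cv2.imwrite("pics/s8.png",cv2.resize(s["frame"][220:380,200:360],None,fx=3.7,fy=3.7,interpolation=2))
```

```text
13.8 [0.60297127 0.27640952 0.1817716 ] 0.06591296215122569 [ 0.23622926  0.47494753 -1.05624443] [[-0.83, 0.557, 0.002], [0.557, 0.83, 0.0], [-0.001, 0.001, -1.0]]
```

View pics/s8.png

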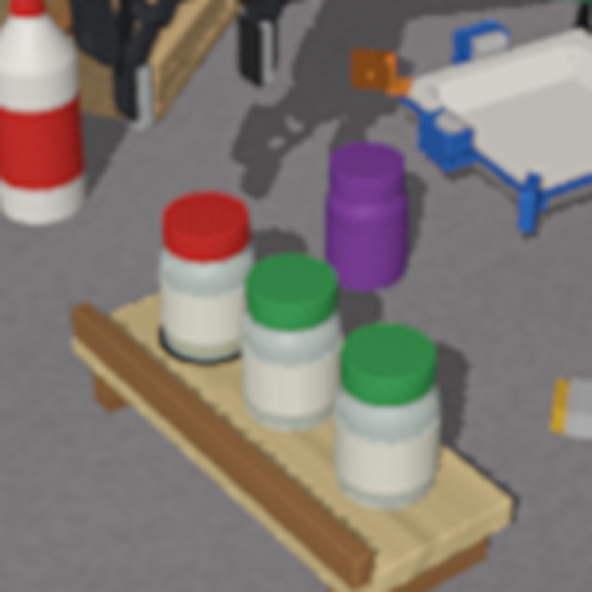

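View pics/w8.png

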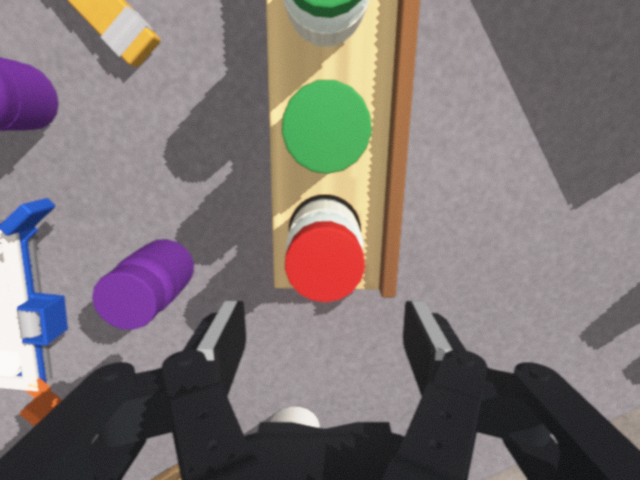

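The red jar stands upright on the spot, with the black ring evenly around its foot, and the green jars are untouched. Next I go over to the tab.

>>> carry_out(
  series=[
    [-0.01,-0.5,0.1,0,0,0.45,0.6],
    [-0.01,-0.9,0,0,0,0.45,0.6],
    [-0.01,-0.9,0,0,0,0.5,0.6],
    [0,-0.9,0,0,0,0.5,0.6],
    [0,-0.9,0,0,0,0.5,0.6],
    [0,-0.9,0,0,0,0.5,0.6],
    [0,-0.9,0,0,0,0.5,0.6],
    [0,-0.9,0,0,0,0.5,0.6],
    [0,-0.9,0,0,0,0.5,0.6],
    [0,-0.9,0,0,0,0.5,0.6],
    [0,-0.9,0,0,0,0.5,0.6],
    [0,-0.9,0,0,0,0.5,0.6],
  ],
)

```text
t: 15.1
tool_pos: [0.6016, 0.0154, 0.1814]
tool_rot: [0.002, -3.141, -0.0]
contact_force: [0.0, -0.3, 0.3]
opening: 0.0516
```

>>> carry_out(
  series=[
    [0,-0.9,0,0,0,0.5,0.6],
    [0,-0.9,0,0,0,0.3,0.6],
    [0,0,0,0,0,0,0.6],
    [0,0,0,0,0,0,0.6],
    [0,0,0,0,0,0,0.6],
  ],
)

```text
t: 15.6
tool_pos: [0.6018, -0.0279, 0.1816]
tool_rot: [0.125, -3.139, -0.001]
contact_force: [-0.1, -0.6, 0.0]
opening: 0.0516
```

Run:
```python
from w import *
from scipy.spatial.transform import Rotation as Ro
o,w=shot("w9");R=Ro.from_rotvec(o["tool_rot"]).as_matrix();print(o["t"],o["tool_pos"],o["opening"],np.degrees(np.arctan2(R[1,1],R[0,1])))
for n,z in dict(tab=.054,tray_back=.042,tray_center=.031).items():
  print(n,[(np.round(m,1).tolist(),np.round(onz(w,m[:2],z)[:2],4).tolist()) for m in marks(w,n)])
```

```text
15.6 [ 0.60178994 -0.02792488  0.18160583] 0.05158619502401362 94.55689373681948
tab [([327.8, 231.9, 0.8], [0.6001, -0.0252])]
tray_back []
tray_center [([323.1, 52.5, 0.8], [0.4717, -0.0391])]
```

View pics/w9.png

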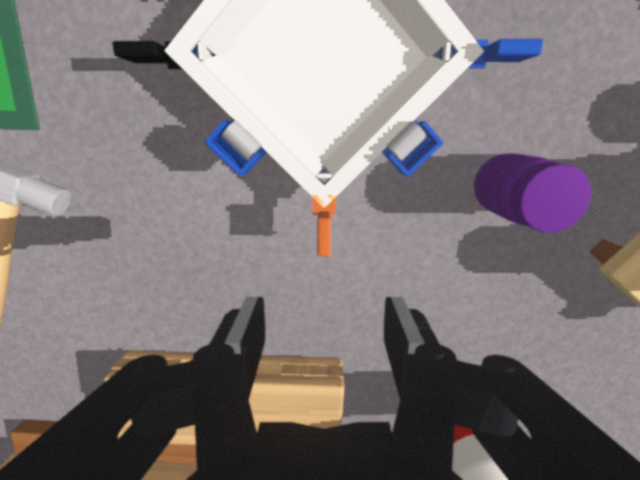

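Run:
```python
from w import *
o=ctrl.get_obs();w=wristpose(ctrl.get_image("wrist"),o)
for uv,z in (((324,256),.068),((324,214),.068),((324,235),.068),((324,197),.045),((325,204),.045)): print(uv,onz(w,uv,z).round(4))
cv2.imwrite("pics/w9c.png",cv2.resize(w["frame"][180:270,265:385],None,fx=6,fy=6,interpolation=2))
```

```text
(324, 256) [ 0.6153 -0.0269  0.068 ]
(324, 214) [ 0.5832 -0.0295  0.068 ]
(324, 235) [ 0.599  -0.0282  0.068 ]
(324, 197) [ 0.575  -0.0302  0.045 ]
(325, 204) [ 0.5805 -0.0289  0.045 ]
```

View pics/w9c.png

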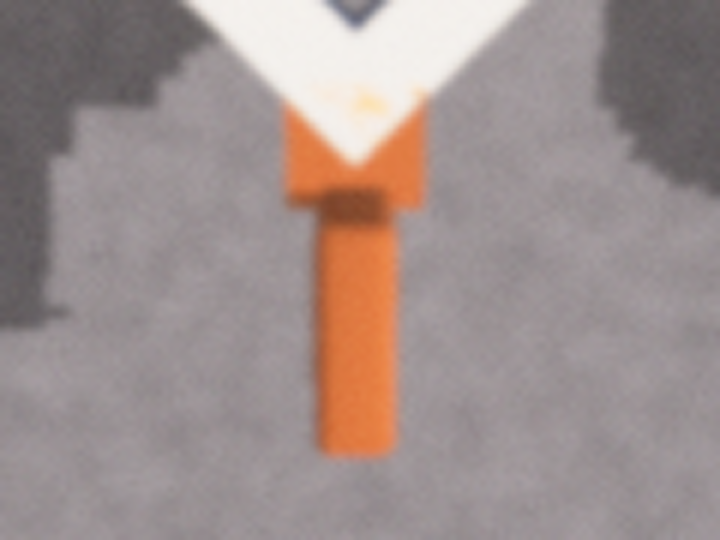

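>>> carry_out(
  series=[
    [0.08,0,-0.6,0,0,0,0.5],
    [0,0,-0.9,0,0,0,0.5],
    [0,0,-0.9,0,0,0,0.5],
    [0,0,-0.9,0,0,0,0.45],
    [0,0,-0.9,0,0,0,0.45],
    [0,0,-0.8,0,0,0,0.45],
    [0,0,-0.6,0,0,0,0.45],
    [0,0,0,0,0,0,0.45],
    [0,0,0,0,0,0,0.45],
  ],
)

```text
t: 16.75
tool_pos: [0.604, -0.0286, 0.0416]
tool_rot: [0.124, -3.139, -0.0]
contact_force: [0.3, 0.1, 0.1]
opening: 0.0382
```

Run:
```python
from w import *
o,w=shot("w10");print(o["tool_pos"],o["opening"],o["contact_force"])
S=ctrl.get_image("side");cv2.imwrite("pics/s10.png",cv2.resize(S["frame"][180:290,250:410],None,fx=5,fy=5,interpolation=2))
```

```text
[ 0.60395506 -0.02862169  0.04160214] 0.0382084258659218 [0.28404735 0.12201096 0.06888756]
```

View pics/w10.png

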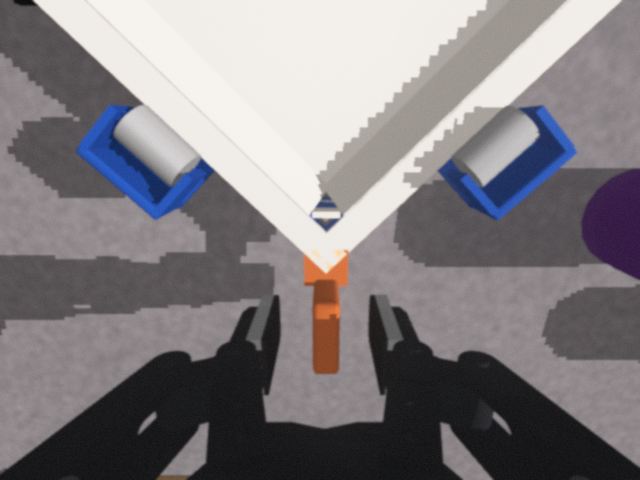

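View pics/s10.png

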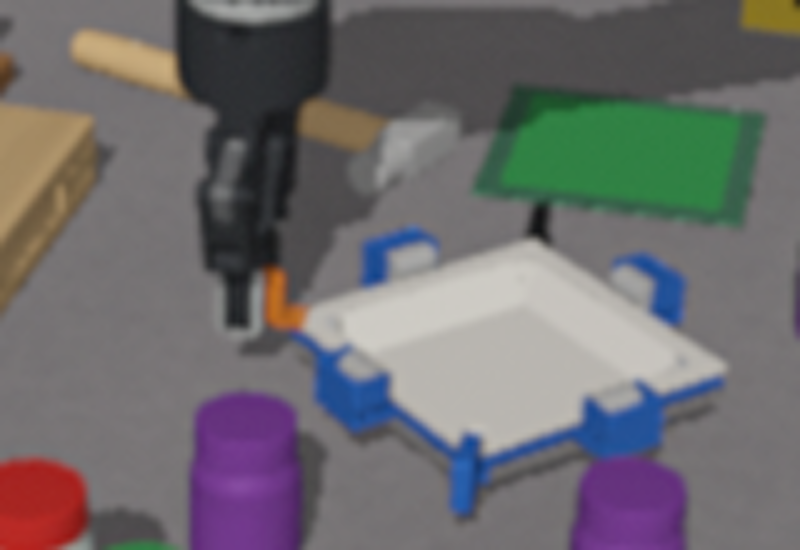

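>>> carry_out(
  series=[
    [0,0,0,0,0,0,0.25],
    [0,0,0,0,0,0,0.15],
    [0,0,0,0,0,0,0],
    [0,0,0,0,0,0,0],
    [0,0,0,0,0,0,0],
    [0,0,0,0,0,0,0],
  ],
  grip_force=90,
)

```text
t: 17.45
tool_pos: [0.6047, -0.0286, 0.0428]
tool_rot: [-0.124, 3.138, -0.0]
contact_force: [0.4, 0.9, 5.5]
opening: 0.0082
```

Run:
```python
from w import *
o,w=shot("w11");print(o["t"],o["tool_pos"],o["tool_rot"],o["opening"],o["contact_force"],o["wrist_torque"])
u=np.array([np.cos(np.radians(4.6)),np.sin(np.radians(4.6)),0]);C=np.array([.4735,-.0385,0])
P=C-.110*u+[0,0,.042];r=o["tool_pos"]-P;rx=r@u;rz=r[2];print(P,rx,rz)
prev=(rx,rz)
for d in (2,4,6,8,10,12,14,16):
    a=np.radians(d);x=rx*np.cos(a)-rz*np.sin(a);z=rx*np.sin(a)+rz*np.cos(a);print(d,"tot dx,dz mm",round((x-rx)*1e3,2),round((z-rz)*1e3,2),"step",round((x-prev[0])*1e3,2),round((z-prev[1])*1e3,2));prev=(x,z)
```

```text
17.45 [ 0.60467667 -0.02864926  0.04280782] [-1.24017761e-01  3.13759988e+00 -3.16705425e-06] 0.008196236705096444 [0.40583612 0.8889625  5.47490266] [ 0.19415545  0.21741322 -0.10459778]
[ 0.36385432 -0.04732188  0.042     ] 0.2415441500230276 0.000807817649002153
2 tot dx,dz mm -0.18 8.43 step -0.18 8.43
4 tot dx,dz mm -0.64 16.85 step -0.47 8.42
6 tot dx,dz mm -1.41 25.24 step -0.76 8.4
8 tot dx,dz mm -2.46 33.61 step -1.06 8.36
10 tot dx,dz mm -3.81 41.93 step -1.35 8.32
12 tot dx,dz mm -5.45 50.2 step -1.64 8.27
14 tot dx,dz mm -7.37 58.41 step -1.92 8.21
16 tot dx,dz mm -9.58 66.55 step -2.21 8.14
```

View pics/w11.png

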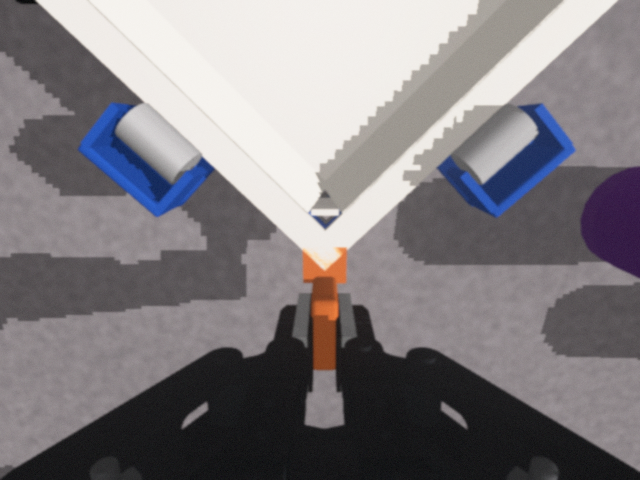

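Tab gripped. I peel about the back corner, first 5° in small steps.

>>> carry_out(
  series=[
    [0,0,0.17,0.014,-0.175,0,0],
    [-0.005,0,0.17,0.014,-0.175,0,0],
    [-0.008,0,0.17,0.014,-0.175,0,0],
    [-0.01,0,0.17,0.014,-0.175,0,0],
    [-0.013,-0.001,0.17,0.014,-0.175,0,0],
    [0,0,0,0,0,0,0],
    [0,0,0,0,0,0,0],
  ],
)

```text
t: 18.2
tool_pos: [0.6035, -0.0288, 0.0636]
tool_rot: [-0.121, 3.05, 0.005]
contact_force: [1.0, -0.5, -2.3]
opening: 0.0083
```

```bash
cat > st.py <<'E'
from w import *
from scipy.spatial.transform import Rotation as Ro
def st(n):
    o,w=shot("w"+n);R=Ro.from_rotvec(o["tool_rot"]).as_matrix();print(o["t"],o["tool_pos"].round(4),"tilt deg",np.degrees(np.arccos(-R[2,2])).round(2),R[:,2].round(3),o["opening"],o["contact_force"].round(2),o["wrist_torque"].round(2))
    S=ctrl.get_image("side");cv2.imwrite(f"pics/s{n}.png",cv2.resize(S["frame"][150:290,250:450],None,fx=4,fy=4,interpolation=2));return o,w,S
E
python3 -c "
from st import *
st('12')"
```

```text
18.2 [ 0.6035 -0.0288  0.0636] tilt deg 5.14 [ 0.089  0.007 -0.996] 0.008269107833616582 [ 0.95 -0.46 -2.26] [ 0.11 -0.9  -0.01]
```

View pics/s12.png

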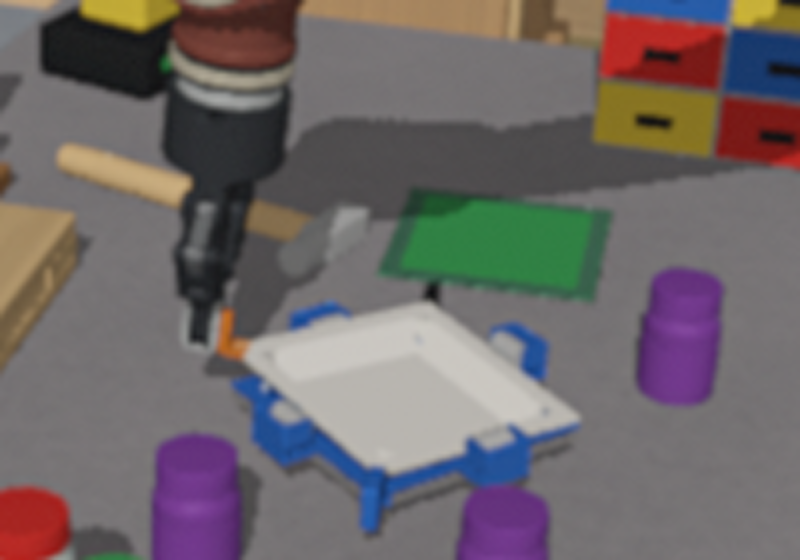

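View pics/w12.png

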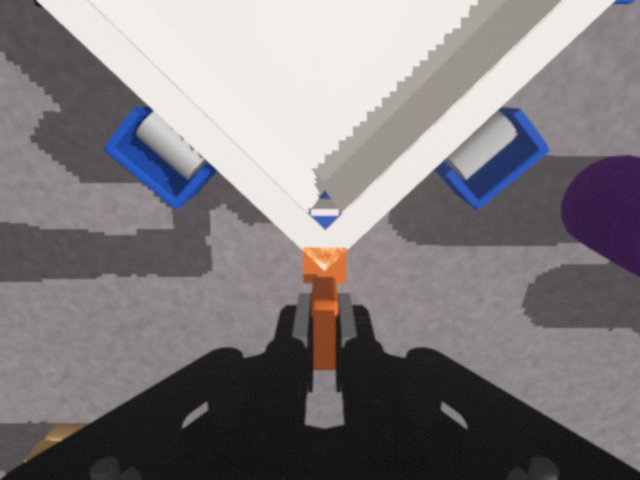

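The two tab-side catches have let go, the blue tray is nested and the back corner is down. I continue peeling.

>>> carry_out(
  series=[
    [-0.017,-0.001,0.17,0.014,-0.175,0,0],
    [-0.02,-0.002,0.168,0.014,-0.175,0,0],
    [-0.023,-0.002,0.168,0.014,-0.175,0,0],
    [-0.026,-0.002,0.167,0.014,-0.175,0,0],
    [-0.029,-0.002,0.166,0.014,-0.175,0,0],
    [0,0,0,0,0,0,0],
    [0,0,0,0,0,0,0],
  ],
)

```text
t: 19.0
tool_pos: [0.6007, -0.0291, 0.085]
tool_rot: [-0.117, 2.962, 0.01]
contact_force: [4.8, 0.3, -1.1]
opening: 0.0082
```

```bash
python3 -c "
from st import *
st('13')"
```

```text
19.0 [ 0.6007 -0.0291  0.085 ] tilt deg 10.16 [ 0.176  0.014 -0.984] 0.008200110531679817 [ 4.79  0.29 -1.07] [ 0.1  -1.04 -0.02]
```

View pics/s13.png

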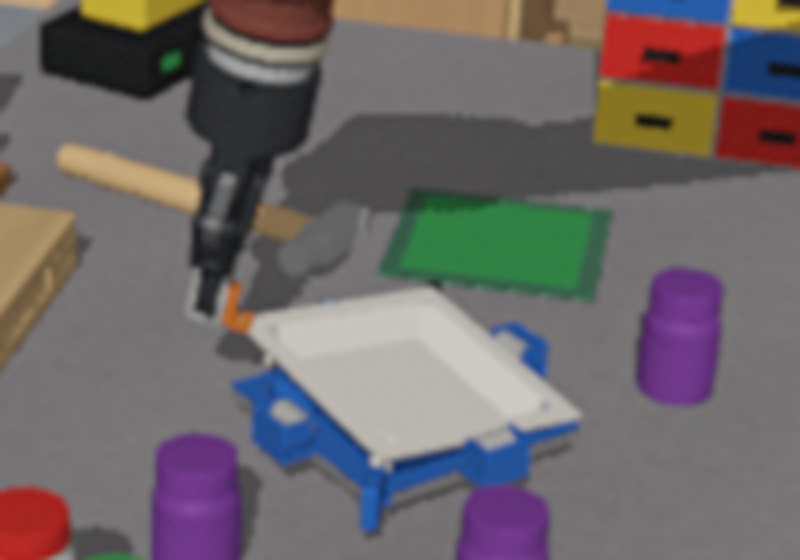

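>>> carry_out(
  series=[
    [0.03,0.002,0.166,0.014,-0.175,0,0],
    [0,0,0.166,0.014,-0.175,0,0],
    [0,0,0.166,0.014,-0.175,0,0],
    [0,0,0,0,0,0,0],
    [0,0,0,0,0,0,0],
  ],
)

```text
t: 19.6
tool_pos: [0.6007, -0.0288, 0.0966]
tool_rot: [-0.115, 2.911, 0.014]
contact_force: [2.7, 1.6, -1.0]
opening: 0.0085
```

```bash
python3 -c "
from st import *
st('14')"
```

```text
19.6 [ 0.6007 -0.0288  0.0966] tilt deg 13.07 [ 0.225  0.018 -0.974] 0.008531239855569637 [ 2.67  1.64 -0.97] [ 0.15 -0.57 -0.06]
```

View pics/s14.png

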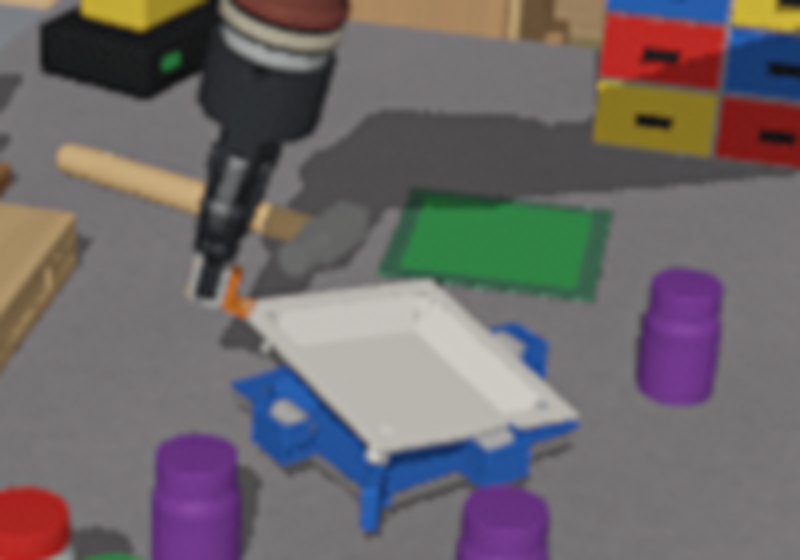

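View pics/w14.png

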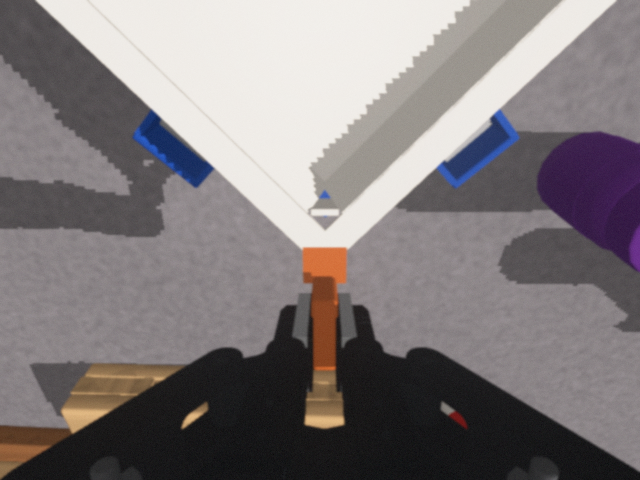

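Blue still nested and forces are small. A short trial lift, with a little shift outward.

>>> carry_out(
  series=[
    [0.04,0,0.08,0.014,-0.175,0,0],
    [0.02,0,0.15,0,0,0,0],
    [0,0,0.15,0,0,0,0],
    [0,0,0,0,0,0,0],
    [0,0,0,0,0,0,0],
  ],
)

```text
t: 20.2
tool_pos: [0.6023, -0.029, 0.1061]
tool_rot: [-0.115, 2.894, 0.014]
contact_force: [0.4, -0.2, -0.7]
opening: 0.0082
```

```bash
python3 -c "
from st import *
st('15')"
```

```text
20.2 [ 0.6023 -0.029   0.1061] tilt deg 14.07 [ 0.242  0.019 -0.97 ] 0.00820172376017883 [ 0.42 -0.17 -0.72] [ 0.01  0.02 -0.  ]
```

View pics/s15.png

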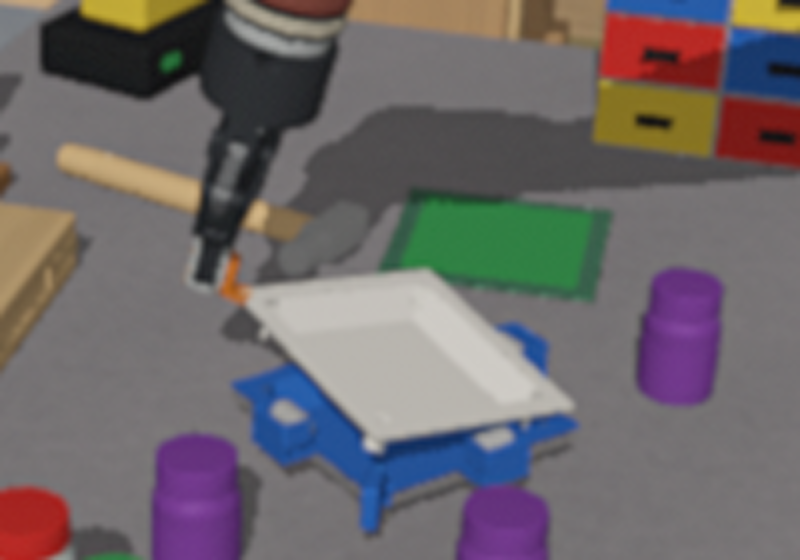

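The tray is free and the blue one nested. I lift, level, and carry it to the mat.

>>> carry_out(
  series=[
    [0,0,0.3,0,0,0,0],
    [0,0,0.5,0,0,0,0],
    [0,0,0.6,0,0,0,0],
    [0,0,0.7,0,0,0,0],
    [0,0,0.7,0,0,0,0],
    [0,0,0.6,-0.02,0.3,0,0],
    [0,-0.2,0.5,-0.03,0.35,0,0],
    [0,-0.3,0.4,-0.03,0.35,0,0],
    [0,-0.4,0.2,-0.03,0.35,0,0],
    [-0.02,-0.5,0.1,-0.03,0.35,0,0],
    [-0.02,-0.6,0,-0.03,0.35,0,0],
    [-0.02,-0.6,0,-0.03,0.35,0,0],
  ],
)

```text
t: 21.5
tool_pos: [0.6016, -0.0945, 0.2234]
tool_rot: [-0.124, 3.133, -0.002]
contact_force: [0.9, 1.2, -1.0]
opening: 0.0083
```

>>> carry_out(
  series=[
    [-0.02,-0.6,0,0,0.05,0,0],
    [-0.02,-0.6,0,0,0,0,0],
    [-0.02,-0.7,0,0,0,0,0],
    [-0.02,-0.7,0,0,0,0,0],
    [-0.02,-0.7,0,0,0,0,0],
    [-0.02,-0.7,0,0,0,0,0],
    [-0.02,-0.7,0,0,0,0,0],
    [-0.02,-0.7,0,0,0,0,0],
    [-0.02,-0.7,0,0,0,0,0],
    [-0.02,-0.7,0,0,0,0,0],
    [-0.02,-0.7,0,0,0,0,0],
    [-0.02,-0.6,0,0,0,0,0],
  ],
)

```text
t: 22.7
tool_pos: [0.5948, -0.298, 0.2209]
tool_rot: [0.124, -3.139, 0.001]
contact_force: [0.2, -0.3, -0.4]
opening: 0.0084
```

>>> carry_out(
  series=[
    [0,-0.6,0,0,0,0,0],
    [0,-0.5,0,0,0,0,0],
    [0,-0.3,0,0,0,0,0],
    [0,-0.1,0,0,0,0,0],
    [0,0,0,0,0,0,0],
    [0,0,0,0,0,0,0],
  ],
)

```text
t: 23.3
tool_pos: [0.595, -0.3334, 0.221]
tool_rot: [0.125, -3.139, 0.0]
contact_force: [0.4, -0.3, -2.0]
opening: 0.0078
```

```bash
python3 -c "
from st import *
o,w,S=st('16')
T=ctrl.get_image('top');cv2.imwrite('pics/t16.png',T['frame']);cv2.imwrite('pics/S16.png',S['frame'])
for n in ('tab','tray_center','tray_back'):
  a=marks(T,n);b=marks(S,n);print(n,np.round(a,1).tolist(),np.round(b,1).tolist(), tri([(T,a[0]),(S,b[0])]) if a and b else '')
"
```

```text
23.3 [ 0.595  -0.3334  0.221 ] tilt deg 0.01 [-0. -0. -1.] 0.0078035532403672855 [ 0.4  -0.32 -1.99] [ 0.02 -0.17  0.03]
tab [[187.0, 210.7, 0.4]] [[334.9, 138.0, 0.8]] [0.50324243 0.1781902  0.40276889]
tray_center [[453.8, 174.2, 0.4]] [[380.2, 149.4, 1.0], [417.4, 145.3, 0.7], [256.8, 290.2, 0.4]] [ 0.53367006 -0.25677999  0.25245729]
tray_back [] [[418.9, 145.4, 0.6]]
```

View pics/S16.png

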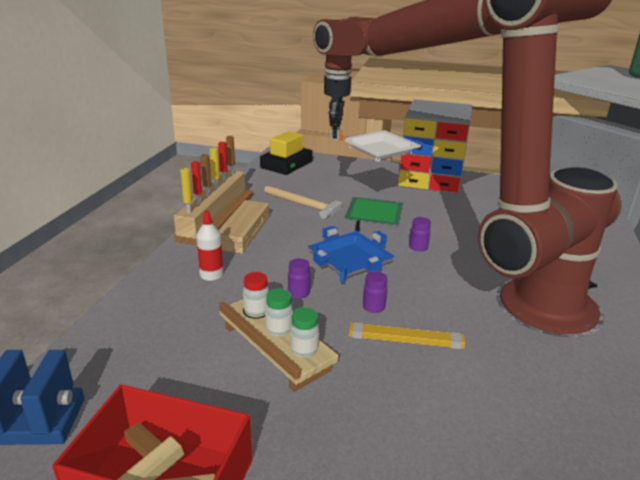

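View pics/t16.png

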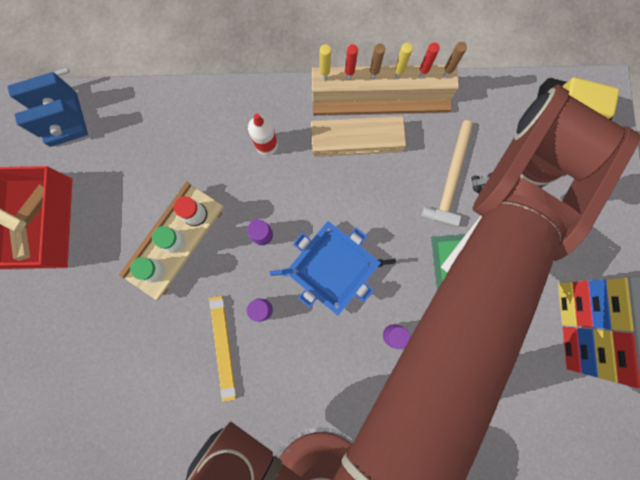

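View pics/w16.png

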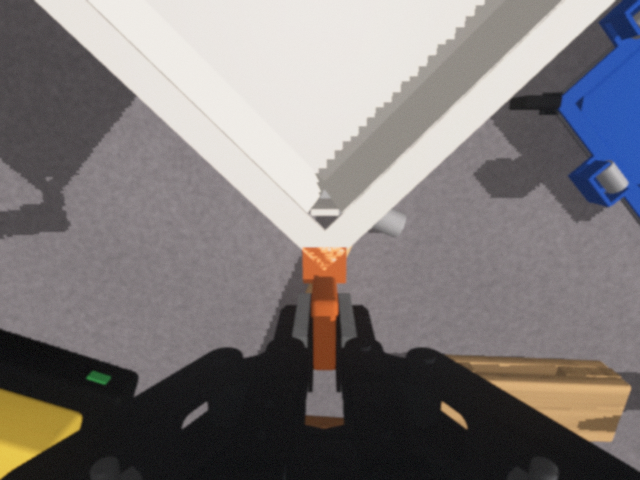

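The tray is held level: its image in the wrist view matches the one before the peel. By the kinematics its middle is about 11 mm short of the mat's middle in y, so I correct that and check.

>>> carry_out(
  series=[
    [0,-0.15,0,0,0,0,0],
    [0,-0.2,-0.1,0,0,0,0],
    [0,-0.1,-0.1,0,0,0,0],
    [0,0,0,0,0,0,0],
    [0,0,0,0,0,0,0],
    [0,0,0,0,0,0,0],
  ],
)

```text
t: 24.35
tool_pos: [0.5949, -0.3451, 0.2159]
tool_rot: [0.124, -3.139, 0.0]
contact_force: [0.2, 0.1, -1.5]
opening: 0.0088
```

Run:
```python
from st import *
from scipy.spatial.transform import Rotation as Ro
o,w,S=st('17')
cv2.imwrite('pics/s17a.png',cv2.resize(S['frame'][110:190,310:450],None,fx=5.7,fy=5.7,interpolation=2))
cv2.imwrite('pics/s17b.png',cv2.resize(S['frame'][190:300,280:440],None,fx=5,fy=5,interpolation=2))
# predicted rim corners in side view if level
th=np.radians(4.6);u=np.array([np.cos(th),np.sin(th),0]);v=np.array([-np.sin(th),np.cos(th),0])
C=o["tool_pos"]-[.1312,.0099,.012];print("centre",C)
for d in (0,3,-3):
  a=np.radians(d);f=lambda x,y,z:o["tool_pos"]+Ro.from_rotvec(-v*a).apply(C+x*u+y*v+[0,0,z]-o["tool_pos"])
  print(d,[proj(S,f(x,y,.014)).round(1).tolist() for x,y in ((.11,0),(0,.11),(-.11,0),(0,-.11))])
d=cv2.absdiff(cv2.imread('pics/w11.png'),w['frame'])
# edge shift between w11 and now in top rows
for r in (5,60,120):
  for im in (cv2.imread('pics/w11.png'),w['frame']):
    g=cv2.cvtColor(im,cv2.COLOR_BGR2GRAY)[r].astype(int);b=np.where(g>200)[0];print(r,b.min(),b.max())
```

```text
24.35 [ 0.5949 -0.3451  0.2159] tilt deg 0.02 [-0. -0. -1.] 0.008769065171120808 [ 0.15  0.14 -1.5 ] [ 0.09 -0.15 -0.02]
centre [ 0.46372071 -0.35497818  0.2039371 ]
0 [[343.2, 139.1], [378.0, 155.5], [420.8, 145.7], [384.8, 130.7]]
3 [[343.2, 139.4], [377.7, 157.9], [420.2, 150.0], [384.6, 132.9]]
-3 [[343.2, 138.7], [378.0, 153.0], [421.1, 141.4], [384.9, 128.5]]
5 42 611
5 42 609
60 101 552
60 100 549
120 128 462
120 164 485
```

View pics/s17a.png

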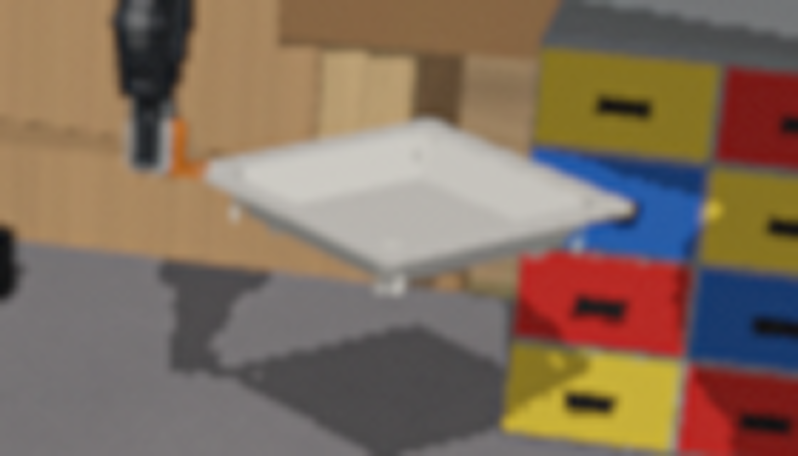

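View pics/s17b.png

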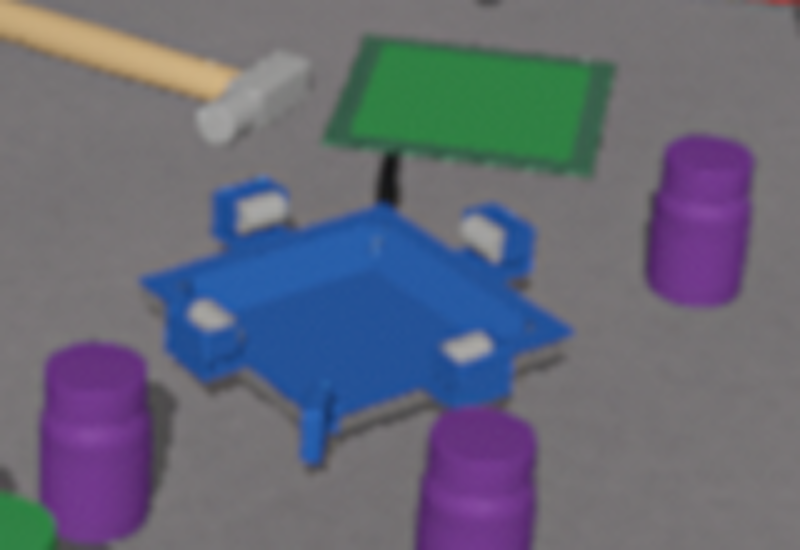

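Rim corners in the side view match the level prediction to within about 1 px: the back corner at (421,147) against (420.8,145.7) predicted. The blue tray's tab and catches sit at the same pixels as at the start. I hand in the job.

```bash
python3 -c "
from station import ctrl
print(ctrl.finish_job(), ctrl.get_obs()['tool_pos'])"
```

```text
the job is handed in; nothing more can be done
the job is handed in; nothing more can be done
```

I did both parts of the job and handed it in at about 24.4 s of the 58 s allowed; `finish_job` gave no verdict.

- **Jar:** The red-lidded jar stands upright on the yellow-and-black spot and is released. The black ring shows evenly round its foot, and nothing in the row was disturbed.
- **Peel:** I raised the white tray by its orange tab about the back corner to roughly 14°, the tab-side catches letting go first. I then lifted it off and levelled it. The blue tray shows at the same pixels as at the start, so it stayed nested.
- **Final hold:** The tray is still gripped with its middle at about (0.464, -0.355, 0.204) m, over the mat's middle as first measured. It is level to within about 1° judging by the side view.

**Checks that disagreed or failed:**
- The networks could not locate the tray once it was in the air, because the arm hid it from the top camera. I took its position and level from the arm's position and the rim corners in the side view instead.
- Two wrist-force readings were above idle, both far below the limits: about 5 to 8 N upward as the grips closed and at set-down, and about 5 N sideways midway through the peel. The sideways one went away after a small outward shift.

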